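# Shim the low corner of a laboratory balance until its level is centred

## Task

The balance is sagging at its far right corner: the long orange wedge must go under that corner's foot. Slide the wedge in along the bench from the right-hand side of the balance, gently and without pushing or lifting the balance itself, until the white bubble of the round level on the pan sits inside the black ring. Leave the wedge lying flat there, carrying the foot, with the bubble in the ring, and leave everything else where it is.

Things in the scene. Friction and masses are not known exactly. Their poses are not given: they have to be found in the camera images.
- wedge_grip (a point): Centre of the grip of the long orange wedge, 14 mm above its underside. x axis: along the wedge to its thin tip; z up. The grip is a block 50 mm long (x from -15 to +35 mm of this point), 28 mm wide (y), 28 mm high, with black side pads. The wedge starts flat on the bench, tip roughly towards the robot's left (+y).
- foot_spot (a point): The point on the bench (z = 0) straight below the low foot. Its axes are the balance's: push the wedge along its +y, centred on x = 0. The foot is black rubber, 24 mm across, round below. Its length differs each time and is not given: at the start its underside hangs 2.5 to 9.5 mm above the bench; levelling raises it by about 8 mm. It bears with some 4 to 12 N.
- balance: White top-pan balance, 200 x 240 mm (x, y), tipping on two fixed feet; low at its far right corner (+x, -y), where it hangs on a stop at the start; it cannot slide. Origin under it on the tipping axis. Underside 35 mm above the bench when level (27 mm at the low corner at first), top 67 mm.
- bubble (a joint): Level reading in m: offset of the white bubble (16 mm across) from the centre of the black ring (21 mm inside). 0 = level; negative = far right corner low (about -0.026 at the start); positive = too high (a stop ends it at +0.013: pushing on then jams). Raising the foot 1 mm adds about 0.0032; pushing the wedge 1 mm farther adds about 0.00054 once it bears on the foot.
- level_centre (a point): Centre of the black ring on the level's round green face (78 mm across) on the pan, 91 mm above the bench, over 80 mm inside the balance's right side. That side lies 15 mm outside the low foot (y = -15 mm of foot_spot). Under the balance the way is free for 95 mm beyond the foot along +y and 25 mm either side.
- wedge: The same wedge; origin on its underside below the grip centre. The ramp, 28 mm wide, runs 105 mm from the grip's front (x = 35 mm) to the tip (x = 140 mm), 20 mm thick at the grip, falling evenly (0.17 mm per mm) to 2 mm at the tip. Flat underside, 90 g. Friction holds it where it is left under the foot.
- packer: Flat wooden packer, 80 x 40 x 12 mm, not needed; origin under its centre.
- chock: Short steep stepped black rubber chock, 80 x 36 x 30 mm, not needed; origin under its centre.
- flask: Conical glass flask 72 mm across, 108 mm high, bystander.
- wash_bottle: White wash bottle with red cap and spout, 60 mm across, 185 mm high, bystander.
- pen: Blue pen, 140 mm long, 10 mm thick, bystander.
- reagent_jar: Amber jar with red cap, 56 mm across, 85 mm high, bystander.
- beaker: Glass beaker, 68 mm across, 85 mm high, bystander.
Things that resemble listed ones, but are neither listed nor needed, are in the scene too. Of the things shaped like the wedge, the orange one is meant.

How it is judged:
On the way:
1. the wedge bears on the foot while the bubble is still short of the ring (contact force between wedge and balance above 0.5 N and value of joint bubble below -0.004 m), for 0.05 s.
At the end, for the whole second after the job is handed in: Bubble within 2.5 mm of the ring centre; wedge released, at rest, flat on the bench (tilt under 0.05 rad, underside under 4 mm up), carrying the low foot (over 1 N) within 11 mm of its centre line; every other loose thing within 30 mm of its start (value of joint bubble between -0.0025 and 0.0025 m and contact force between wedge and balance above 1 N and angle between wedge's own z axis and vertical below 0.05 rad and height (world z) of wedge below 0.004 m and linear speed of wedge below 0.01 m/s and y of foot_spot in the frame of wedge_grip between -0.011 and 0.011 m and x of foot_spot in the frame of wedge_grip below 0.135 m and distance of each of packer, chock, flask, wash_bottle, pen, reagent_jar, beaker from where it was at the start of the episode below 0.03 m); the robot touches nothing.
It fails at once if the robot pushes on the balance (over 5 N) (contact force between any of the fingers, the arm and balance above 5 N).
It fails at once if the wedge is driven against the balance with over 20 N (contact force between wedge and balance above 20 N).
It fails at once if a bystander is knocked over 30 mm away (distance of any of packer, chock, flask, wash_bottle, pen, reagent_jar, beaker from where it was at the start of the episode above 0.03 m).
It also fails if it takes over 58 s, if anything falls off the work surface, if the arm or the gripper's body presses on something with over 40 N, if the wrist force passes 120 N, or if a joint passes its speed limit or range.

## Robot

A 6-joint arm with a two-finger parallel gripper is mounted at the origin on the work surface. World frame = base frame: x ahead of the robot, y to its left, z up, the work surface at z = 0. Lengths are in m, angles in rad, forces in N, time in s.
With the tool pointing down it reaches from about 0.35 to 0.925 m from the base axis. Payload 6.4 kg.
Tool frame: the origin (TCP) lies on the centre line of the jaws, within the pads' length; the fingertips stand 14 mm ahead of it and the grasp point (between the pads) lies 5 mm behind it; z points along the fingers, y is the direction in which the jaws open and shut (so a half turn about z gives the same grasp; the last joint's range is limited). The gripper opens to 85 mm and grips with 20 to 120 N. Pads are 22 mm wide; open, the fingers measure 114 mm over their backs; the gripper's body (76 mm by 85 mm) begins 54 mm behind the grasp point. The pads swing forward as they close: fully open they stand 13 mm farther back than shut.
Start: joints at [-1.499, 0.245, 1.558, -0, 1.339, -0.174], TCP at [0.158, -0.63, 0.245] pointing down, gripper open.
Joint ranges: [-3.13, 3.13], [-1.02, 2.26], [0.13, 2.54], [-0.95, 4.09], [0.21, 2.88], [-2.74, 2.74]. Speed limits (rad/s): [2.57, 2.57, 3.14, 3.14, 3.14, 3.14].

## Interface

Orientations are given as [roll, pitch, yaw] about the fixed x, y, z axes, in that order (R = Rz(yaw) Ry(pitch) Rx(roll)).
In Python, from cell import monitor, imaging, ticket gives the robot as it stands. The module is installed in compiled form; this text tells all that it offers.
- The arm moves only by the tool carry_out, never from a script. Its argument "commands" is a list that holds one entry, the list of rows, each a list of 7 numbers: the turn, a rotation vector about the world's x, y, z in degrees, then the shift along the world's x, y, z in m, then the opening, from -1 (shut) to 1 (fully open), so that 0 is half open. A call has 1 to 5 rows; each row shifts and turns the commanded pose from where the row before left it; what a row does not reach is not made up. A row lasts 1/8 s, in which the tool goes at most 62.5 mm and 10.7 degrees, less where a joint would pass 70% of its speed; a pose out of reach is approached as far as the arm can. A call with a gripper value outside its range is refused whole. The fingers move at their own pace and stop on an object; the grip force is fixed at half the most. Time passes only in rows, so rows that do not move let the fingers close. It gives the time, the measured TCP pose, the force and the opening at its end, in the units of the state.
- monitor.get_obs(): the state, without advancing time (a new reading comes with each control period).
- imaging.camera(name): name is "scene" or "top" or "wrist"; returns a dict with "color" (384x512x3 uint8, red, green, blue), "K" (3x3 intrinsics, pixels), "extrinsics" (4x4, takes a point from world to camera coordinates); the wrist camera has in their place "hand_eye" (4x4, takes a point from camera to tool coordinates, whose origin is the TCP and whose axes are the flange's). Camera axes: x right, y up, looking along -z (the intrinsics and any distortion apply to the point x, -y, -z); pixel columns grow to the right and rows downward; lengths in m; the calibration is good to about 2 mm. The wrist camera is an equidistant fisheye: a pixel r from the principal point sees the ray r / f radians off the axis. A picture is of the moment at which its call begins: read the wrist's pose just before it. There is no depth.
- ticket.finish_job(): hands the job in, once; it reports no verdict.
Trained networks look in the newest picture that a camera, given by its name, has taken for a name from the list of things; names that differ only in an ending like _2 or _b are one class to them, and where a whole thing is asked for, a point or a joint stands for the part that bears it (a point fixed in the world has none). Each returns a list of dicts, best first, with "score" (0 to 1); they miss things now and then, are a little off and sometimes report something else, mostly with a low value. They report only what shows in the picture. A call takes as long as a camera call. They do not tell look-alikes from the thing itself.
- imaging.find_in(name, camera): "extent" ([centre column, centre row, width, height] as shares, 0 to 1, of the picture: columns of its width, rows of its height, round what is visible of it).
- imaging.tip_of(name, camera): "xy" ([column, row] as shares, 0 to 1, of the picture: columns of its width, rows of its height: a listed point, or the origin of a listed thing).
The state is a dict: "clock": time; "joint_positions": joint angles; "dq": joint speeds; "joint_torque": joint torques, N m; "eef_pos": TCP position; "orientation": TCP orientation; "force": force on the tool from outside, world axes, zero at the start; "wrist_torque": the same for the moment, N m; "gripper_width": finger opening in m.
Only numpy, scipy, OpenCV 4.12 (cv2) and the standard library are available. Lean on these libraries where they do the work, as an engineer would, in place of code of your own. Each camera call takes 0.05 s, during which the arm holds its last target. There are 200 camera calls.

## Working session

There is one attempt and no reset: what is moved stays moved. The work goes in short steps, Python scripts to look and compute and a tool call to move; the robot and the scene stay as the last step left them, time stands still between calls to the robot, and variables do not carry over. Pictures are saved under pics/ and viewed, about 8 in all and at most 12, crops included, and the job is handed in when it is done.

Besides the shell and the picture viewer there is one more tool, called after "Emit:" as name([rows], argument=value, ...), one row to a line, values as JSON. carry_out: Moves the arm, as the interface text tells. Its arguments: {"type":"object","properties":{"commands":{"type":"array","items":{"type":"array","items":{"type":"array","items":{"type":"number"}}}}},"required":["commands"]}

```bash
mkdir -p pics
cat > h.py <<'E'
import numpy as np, cv2
from cell import monitor, imaging, ticket
def ray(c,u,v):
    # pixel -> origin, direction world (static cams)
    K=c['K'];T=np.linalg.inv(c['extrinsics'])
    d=np.array([(u-K[0,2])/K[0,0],-(v-K[1,2])/K[1,1],-1.])
    return T[:3,3],T[:3,:3]@d
def at_z(c,u,v,z):
    o,d=ray(c,u,v); return o+d*(z-o[2])/d[2]
def save(im,n): cv2.imwrite('pics/'+n+'.png',im[...,::-1])
E
python3 - <<'E'
from h import *
s=monitor.get_obs(); print({k:np.round(v,3) for k,v in s.items()})
Z={'wedge_grip':.014,'foot_spot':0,'level_centre':.091,'wedge':0,'balance':0,'bubble':.091}
ims=[]
for n in('top','scene'):
    c=imaging.camera(n); ims.append(c['color']); print(n,np.round(c['K'],1).tolist(),np.round(np.linalg.inv(c['extrinsics'])[:3,3],3))
    for k,z in Z.items():
        for r in imaging.tip_of(k,n)[:3]:
            u,v=r['xy'][0]*512,r['xy'][1]*384
            print(n,k,round(r['score'],2),round(u),round(v),np.round(at_z(c,u,v,z),3))
save(cv2.resize(ims[0],(800,600)),'top');save(cv2.resize(ims[1],(800,600)),'scene')
E
```

```text
{'clock': np.float64(0.0), 'joint_positions': array([-1.499,  0.246,  1.559,  0.   ,  1.339, -0.174]), 'dq': array([-0.   ,  0.   ,  0.001,  0.001, -0.001,  0.002]), 'joint_torque': array([-0.0000e+00, -4.2951e+01, -3.2612e+01, -0.0000e+00,  5.0000e-03,
       -0.0000e+00]), 'eef_pos': array([ 0.158, -0.63 ,  0.244]), 'orientation': array([-3.14 , -0.   ,  0.246]), 'force': array([ 0.888, -0.194, -0.167]), 'wrist_torque': array([-0.005,  0.062, -0.006]), 'gripper_width': np.float64(0.086)}
top [[489.1, 0.0, 254.0], [0.0, 489.1, 190.1], [0.0, 0.0, 1.0]] [0.36  0.083 1.611]
top wedge_grip 0.89 355 112 [ 0.786 -0.281  0.014]
top wedge_grip 0.83 368 162 [ 0.619 -0.318  0.014]
top wedge_grip 0.7 228 211 [0.463 0.149 0.014]
top foot_spot 0.18 121 225 [0.424 0.501 0.   ]
top level_centre 0.74 223 192 [0.517 0.161 0.091]
top level_centre 0.22 122 224 [0.423 0.474 0.091]
top wedge 0.7 354 114 [ 0.783 -0.28   0.   ]
top wedge 0.66 370 161 [ 0.623 -0.328  0.   ]
top balance 0.82 227 209 [0.471 0.152 0.   ]Traceback (most recent call last):
  File "<stdin>", line 8, in <module>
ValueError: it knows: balance, beaker, chock, flask, foot_spot, level_centre, packer, pen, reagent_jar, wash_bottle, wedge, wedge_grip
```

Run:
```python
from h import *
Z={'wedge_grip':.014,'foot_spot':0,'level_centre':.091,'wedge':0,'balance':0}
ims=[]
for n in('top','scene'):
    c=imaging.camera(n); ims.append(c['color']); print(n)
    if n=='scene':
      print(np.round(c['K'],1).tolist(),np.round(np.linalg.inv(c['extrinsics']),3).tolist())
      for k,z in Z.items():
        for r in imaging.tip_of(k,n)[:3]:
            u,v=r['xy'][0]*512,r['xy'][1]*384
            print(n,k,round(r['score'],2),round(u),round(v),np.round(at_z(c,u,v,z),3))
save(cv2.resize(ims[0],(800,600)),'top');save(cv2.resize(ims[1],(800,600)),'scene')
```

```text
top
scene
[[385.2, 0.0, 255.2], [0.0, 385.2, 191.4], [0.0, 0.0, 1.0]] [[-0.073, -0.791, 0.607, 1.206], [0.997, -0.069, 0.031, 0.092], [0.017, 0.608, 0.794, 0.998], [0.0, 0.0, 0.0, 1.0]]
scene wedge_grip 0.89 123 278 [ 0.783 -0.285  0.014]
scene wedge_grip 0.88 126 225 [ 0.613 -0.323  0.014]
scene level_centre 0.74 291 191 [0.502 0.163 0.091]
scene wedge 0.94 124 277 [ 0.772 -0.288 -0.   ]
scene wedge 0.83 128 226 [ 0.607 -0.321  0.   ]
scene wedge 0.46 395 239 [0.584 0.485 0.   ]
```

View pics/top.png

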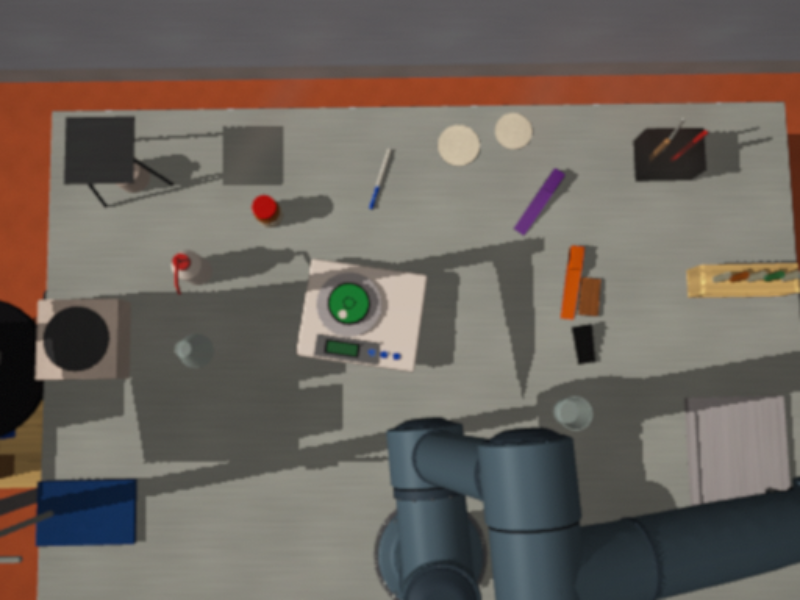

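View pics/scene.png

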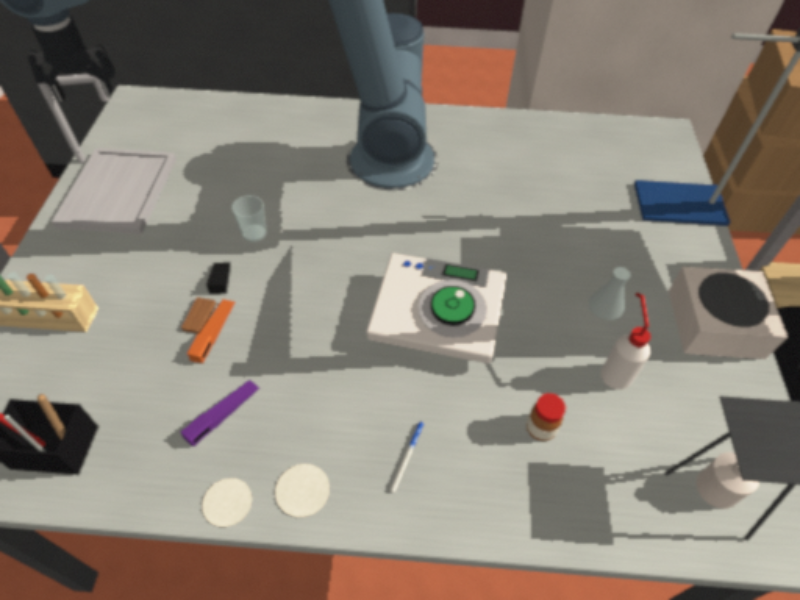

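```bash
cat >> h.py <<'E'
def proj(c,P):
    P=np.atleast_2d(P);E=c['extrinsics'];q=P@E[:3,:3].T+E[:3,3];K=c['K']
    return np.c_[K[0,2]+K[0,0]*q[:,0]/-q[:,2],K[1,2]-K[1,1]*q[:,1]/-q[:,2]]
E
python3 - <<'E'
from h import *
C={n:imaging.camera(n) for n in('top','scene')}
for n,c in C.items():
    hsv=cv2.cvtColor(c['color'],cv2.COLOR_RGB2HSV)
    m=cv2.inRange(hsv,(5,190,120),(14,255,255))
    N,L,S,Ce=cv2.connectedComponentsWithStats(m)
    for i in range(1,N):
        if 60<S[i,4]<3000:
            p=np.argwhere(L==i)[:,::-1].astype(np.float32); r=cv2.minAreaRect(p)
            b=cv2.boxPoints(r); print(n,S[i],[np.round(at_z(c,*q,.02)[:2],3).tolist() for q in b])
a=C['top']['color'][145:245,340:400]; b=C['scene']['color'][160:250,110:170]
c1=C['top']['color'][155:245,180:285];
f=lambda im,s:cv2.resize(im,s,interpolation=cv2.INTER_CUBIC)
save(np.hstack([f(a,(300,500)),f(b,(333,500))]),'wedge')
# balance mask
c=C['top'];hsv=cv2.cvtColor(c['color'],cv2.COLOR_RGB2HSV)
m=cv2.inRange(hsv,(0,0,165),(30,70,255));N,L,S,Ce=cv2.connectedComponentsWithStats(m)
for i in range(1,N):
    if S[i,4]>1500:
        p=np.argwhere(L==i)[:,::-1].astype(np.float32);r=cv2.minAreaRect(p);print(S[i],r,[np.round(at_z(c,*q,.066)[:2],3).tolist() for q in cv2.boxPoints(r)])
for k in('packer','chock','beaker'):
  for r in imaging.tip_of(k,'top')[:1]: print(k,r['score'],at_z(c,r['xy'][0]*512,r['xy'][1]*384,0).round(3))
E
```

```text
top [ 457   48   55   38 1002] [[1.003, -0.634], [1.001, -0.818], [0.872, -0.809], [0.874, -0.626]]
top [ 196   50  134   18 2000] [[1.002, 0.251], [1.003, -0.199], [0.948, -0.198], [0.947, 0.25]]
top [359 158  15  46 387] [[0.482, -0.279], [0.634, -0.304], [0.63, -0.334], [0.478, -0.309]]
top [  0 324  23  14 149] [[0.093, 0.878], [0.12, 0.805], [0.102, 0.797], [0.075, 0.87]]
top [  0 337  23  47 861] [[0.076, 0.871], [0.075, 0.802], [-0.065, 0.797], [-0.064, 0.865]]
scene [121 193  27  38 281] [[0.627, -0.336], [0.485, -0.314], [0.499, -0.285], [0.639, -0.309]]
packer 0.61 [ 0.514 -0.336  0.   ]
chock 0.57 [ 0.414 -0.341  0.   ]
beaker 0.61 [ 0.285 -0.282  0.   ]
```

View pics/wedge.png

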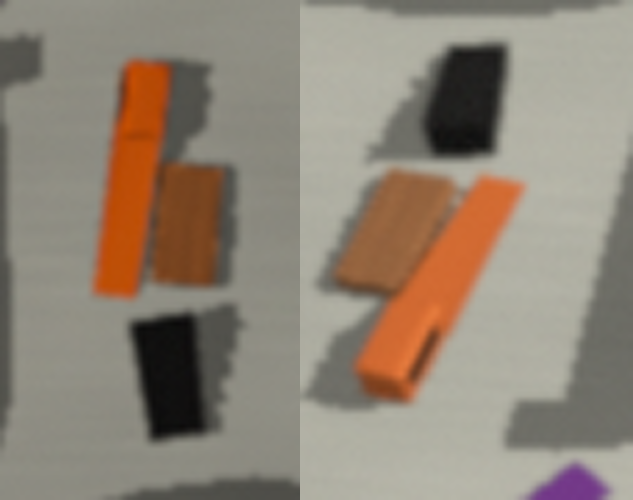

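Emit:
carry_out([
  [[0,0,10,0.03,0.02,0,1],[0,0,10,0.03,0.02,0,1],[0,0,10,0.03,0.02,0,1],[0,0,10,0.03,0.02,0,1],[0,0,10,0.03,0.02,0,1]],
])

```text
clock: 1.52
eef_pos: [0.3091, -0.5298, 0.2454]
orientation: [3.141, 0.0, 1.124]
force: [0.1, -0.3, -0.5]
gripper_width: 0.0853
```

Emit:
carry_out([
  [[0,0,10,0.03,0.02,0,1],[0,0,10,0.03,0.02,0,1],[0,0,10,0.03,0.02,0,1],[0,0,10,0.03,0.02,0,1],[0,0,10,0.03,0.02,0,1]],
])

```text
clock: 2.15
eef_pos: [0.4591, -0.4298, 0.2454]
orientation: [3.142, 0.0, 1.997]
force: [0.3, -0.7, 0.5]
gripper_width: 0.0857
```

Emit:
carry_out([
  [[0,0,10,0.03,0.02,0,1],[0,0,10,0.03,0.02,0,1],[0,0,10,0.03,0.02,0,1],[0,0,10,0.03,0.02,0,1],[0,0,10,0.03,0.02,0,1]],
])

```text
clock: 2.78
eef_pos: [0.6091, -0.3297, 0.2453]
orientation: [-3.142, 0.0, 2.87]
force: [1.0, -0.4, -0.4]
gripper_width: 0.0858
```

Emit:
carry_out([
  [[0,0,6.3,0.007,0.01,-0.04,1],[0,0,0,0,0,-0.04,1],[0,0,0,0,0,0,1]],
])

```text
clock: 3.15
eef_pos: [0.6132, -0.3187, 0.1609]
orientation: [3.138, -0.008, 2.974]
force: [0.2, 0.6, -0.2]
gripper_width: 0.0855
```

```bash
cat >> h.py <<'E'
from scipy.spatial.transform import Rotation as Ro
def wrist():
    s=monitor.get_obs(); c=imaging.camera('wrist')
    T=np.eye(4);T[:3,:3]=Ro.from_euler('xyz',s['orientation']).as_matrix();T[:3,3]=s['eef_pos']
    c['T']=T@c['hand_eye'];return c
def wray(c,u,v):
    K=c['K'];a=np.array([(u-K[0,2]),-(v-K[1,2])]);r=np.hypot(*a);th=r/K[0,0]
    d=np.r_[a/max(r,1e-9)*np.sin(th),-np.cos(th)];return c['T'][:3,3],c['T'][:3,:3]@d
def wz(c,u,v,z):
    o,d=wray(c,u,v);return o+d*(z-o[2])/d[2]
def wproj(c,P):
    q=(np.atleast_2d(P)-c['T'][:3,3])@c['T'][:3,:3];rh=np.hypot(q[:,0],q[:,1]);th=np.arctan2(rh,-q[:,2])
    K=c['K'];return np.c_[K[0,2]+K[0,0]*th*q[:,0]/rh,K[1,2]-K[0,0]*th*q[:,1]/rh]
E
python3 - <<'E'
from h import *
c=wrist();im=c['color'];print(c['K'].round(1).tolist(),c['hand_eye'].round(3).tolist())
for k,z in(('wedge_grip',.014),('foot_spot',0),('packer',0)):
    for r in imaging.tip_of(k,'wrist')[:2]:
        u,v=r['xy'][0]*512,r['xy'][1]*384;print(k,round(r['score'],2),round(u),round(v),wz(c,u,v,z).round(3))
hsv=cv2.cvtColor(im,cv2.COLOR_RGB2HSV);m=cv2.inRange(hsv,(4,190,100),(14,255,255));N,L,S,_=cv2.connectedComponentsWithStats(m)
for i in range(1,N):
    if S[i,4]>300:
        p=np.argwhere(L==i)[:,::-1];w=np.array([wz(c,*q,.028)[:2] for q in p],np.float32);r=cv2.minAreaRect(w);print(S[i],cv2.boxPoints(r).round(3).tolist())
save(cv2.resize(im,(800,600)),'w1')
E
```

```text
[[297.3, 0.0, 251.9], [0.0, 297.3, 193.2], [0.0, 0.0, 1.0]] [[-0.001, 0.954, 0.299, 0.076], [1.0, 0.001, 0.002, -0.0], [0.002, 0.299, -0.954, -0.129], [0.0, 0.0, 0.0, 1.0]]
wedge_grip 0.9 300 312 [ 0.778 -0.289  0.014]
wedge_grip 0.83 249 192 [ 0.62  -0.324  0.014]
foot_spot 0.72 503 94 [0.551 0.014 0.   ]
packer 0.96 204 102 [ 0.527 -0.352  0.   ]
[ 233   45   31  162 4688] [[0.4830000102519989, -0.3149999976158142], [0.628000020980835, -0.33799999952316284], [0.6320000290870667, -0.31200000643730164], [0.4869999885559082, -0.289000004529953]]
```

View pics/w1.png

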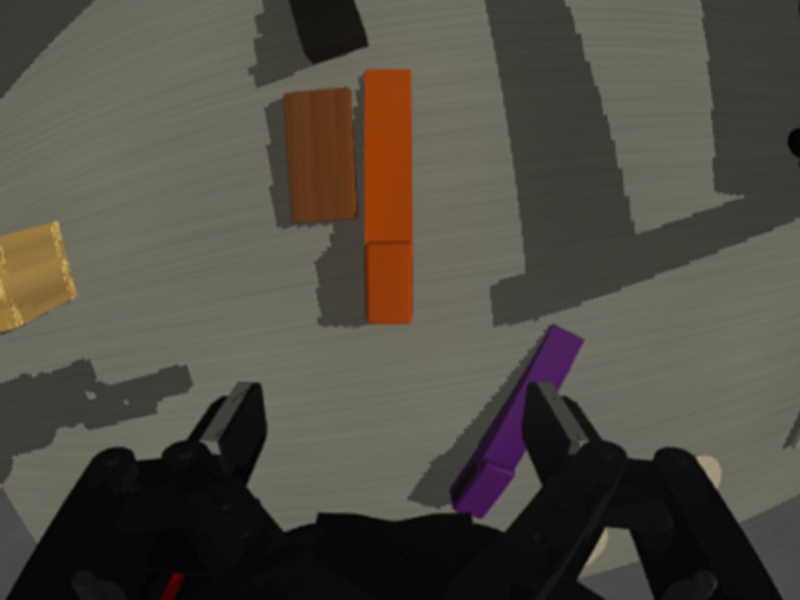

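Emit:
carry_out([
  [[0,0,0.3,0,-0.003,-0.05,1],[0,0,0,0,0,-0.05,1],[0,0,0,0,0,-0.03,1],[0,0,0,0,0,-0.017,1],[0,0,0,0,0,0,1]],
])

```text
clock: 3.98
eef_pos: [0.6153, -0.3238, 0.0186]
orientation: [-3.142, 0.0, 2.979]
force: [-0.2, 0.4, 0.4]
gripper_width: 0.0858
```

Emit:
carry_out([
  [[0,0,0,0,0,0,-1],[0,0,0,0,0,0,-1],[0,0,0,0,0,0,-1],[0,0,0,0,0,0,-1],[0,0,0,0,0,0,-1]],
])

```text
clock: 4.6
eef_pos: [0.6159, -0.324, 0.0195]
orientation: [-3.141, 0.002, 2.979]
force: [-0.3, 0.5, 5.5]
gripper_width: 0.0269
```

Emit:
carry_out([
  [[0,0,0,0,0,0.02,-1],[0,0,0,0,0,0.04,-1],[0,0,0,0,0,0.04,-1],[0,0,-9.8,-0.01,0.016,0,-1],[0,0,-9.8,-0.01,0.016,0,-1]],
])

```text
clock: 5.22
eef_pos: [0.595, -0.2913, 0.1198]
orientation: [-3.141, 0.001, 2.631]
force: [-0.5, 0.6, -1.5]
gripper_width: 0.0266
```

Emit:
carry_out([
  [[0,0,-9.8,-0.01,0.016,0,-1],[0,0,-9.8,-0.01,0.016,0,-1],[0,0,-9.8,-0.01,0.016,0,-1],[0,0,-9.8,-0.01,0.016,0,-1],[0,0,-9.8,-0.01,0.016,0,-1]],
])

```text
clock: 5.85
eef_pos: [0.5446, -0.2108, 0.1189]
orientation: [-3.141, 0.0, 1.776]
force: [0.7, -0.5, -1.2]
gripper_width: 0.0266
```

Emit:
carry_out([
  [[0,0,-9.8,-0.01,0.016,0,-1],[0,0,-9.6,-0.009,0.015,0,-1],[0,0,0,0,0,0,-1],[0,0,0,0,0,0,-1]],
])

```text
clock: 6.35
eef_pos: [0.5265, -0.181, 0.1188]
orientation: [3.141, 0.001, 1.445]
force: [0.3, -0.2, -0.3]
gripper_width: 0.0271
```

Run:
```python
from h import *
c=wrist();im=c['color']
for k,z in(('wedge_grip',.12),('foot_spot',0),('level_centre',.091),('balance',0)):
    for r in imaging.tip_of(k,'wrist')[:2]:
        u,v=r['xy'][0]*512,r['xy'][1]*384;print(k,round(r['score'],2),round(u),round(v),wz(c,u,v,z).round(3))
save(cv2.resize(im,(800,600)),'w2')
```

```text
wedge_grip 0.97 251 259 [ 0.526 -0.18   0.12 ]
wedge_grip 0.95 482 252 [ 0.67  -0.202  0.12 ]
```

View pics/w2.png

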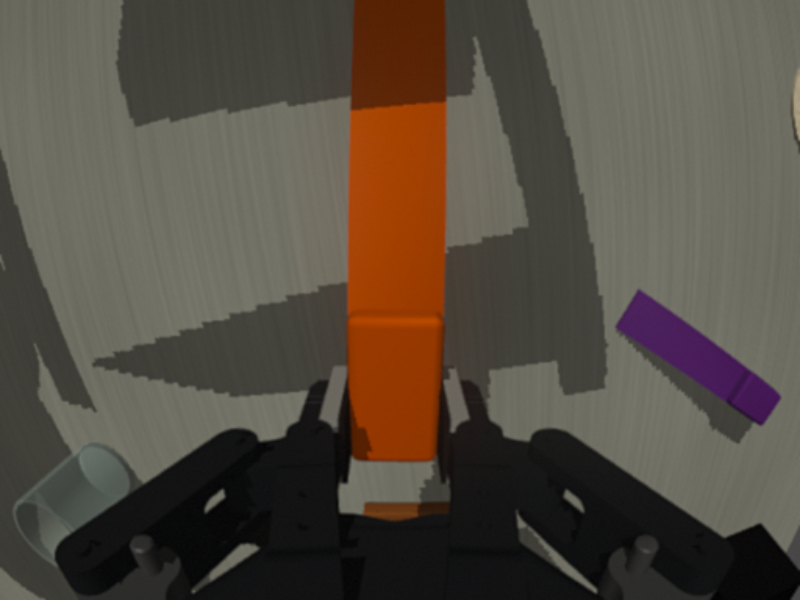

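Emit:
carry_out([
  [[0,0,0,0,0,-0.05,-1],[0,0,0,0,0,-0.03,-1],[0,0,0,0,0,-0.014,-1],[0,0,0,0,0,-0.005,-1],[0,0,0,0,0,0,-1]],
])

```text
clock: 7.22
eef_pos: [0.5272, -0.1811, 0.0205]
orientation: [3.14, 0.001, 1.443]
force: [0.6, -0.4, -1.2]
gripper_width: 0.027
```

Emit:
carry_out([
  [[0,0,0,0,0,0,-0.2],[0,0,0,0,0,0,-0.2],[0,0,0,0,0,0.03,-0.2],[9,0,0,0,0,0.02,-0.2],[9,0,0,0,0,0.02,-0.2]],
])

```text
clock: 7.85
eef_pos: [0.5268, -0.1803, 0.0912]
orientation: [-3.102, -0.316, 1.439]
force: [0.3, -0.8, 0.4]
gripper_width: 0.0342
```

Emit:
carry_out([
  [[9,0,0,0,0,0,-0.2],[9,0,0,0,0,0,-0.2],[9,0,0,0,0,0,-0.2],[0,0,0,0,0,0,-0.2]],
])

```text
clock: 8.35
eef_pos: [0.5257, -0.1816, 0.0879]
orientation: [-3.012, -0.777, 1.387]
force: [-0.6, -0.3, -0.1]
gripper_width: 0.0343
```

Run:
```python
from h import *
c=wrist();im=c['color']
for k,z in(('wedge_grip',.014),('foot_spot',0),('level_centre',.091),('balance',0)):
    for r in imaging.tip_of(k,'wrist')[:2]:
        u,v=r['xy'][0]*512,r['xy'][1]*384;print(k,round(r['score'],2),round(u),round(v),wz(c,u,v,z).round(3))
save(cv2.resize(im,(800,600)),'w3')
t=imaging.camera('top');save(cv2.resize(t['color'][150:250,180:290],(770,600-0),interpolation=cv2.INTER_CUBIC),'t3')
np.savez('w3.npz',**{k:c[k] for k in('color','K','T')})
```

```text
wedge_grip 0.98 259 288 [ 0.524 -0.183  0.014]
foot_spot 0.83 261 101 [0.546 0.014 0.   ]
balance 0.7 184 24 [0.447 0.219 0.   ]
```

View pics/w3.png

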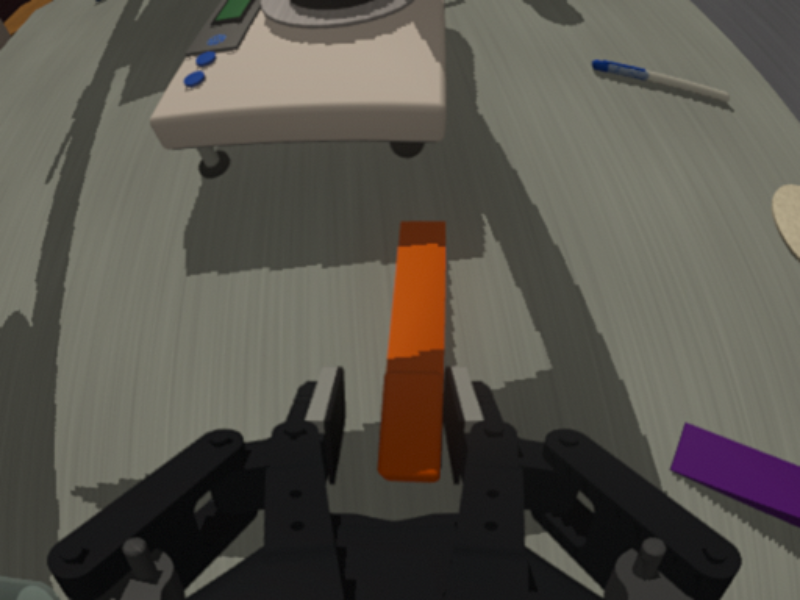

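Run:
```python
from h import *
c=dict(np.load('w3.npz'));s=.64
P=lambda x,y,z:wz(c,x*s,y*s,z).round(4)
print('near foot',P(213,172,0),'farfoot',P(407,150,.018), P(407,157,.005))
print('edge low',P(172,147,.034),P(443,140,.027))
print('wedge tip',P(400,222,.002),P(445,222,.002),'shoulder top',P(386,372,.028),P(444,372,.028),'back',P(380,476,.028),P(438,478,.028))
im=imaging.camera('top');g=im['color'].astype(int)
m=((g.min(2)>135)&(g[...,0]-g[...,2]>8)).astype(np.uint8)
sub=np.zeros_like(m);sub[155:245,180:285]=m[155:245,180:285]
sub=cv2.morphologyEx(sub,cv2.MORPH_OPEN,np.ones((3,3)))
pr=[];
for v in range(182,230):
    us=np.where(sub[v])[0]
    if len(us): pr.append((us.max(),v))
pr=np.array(pr);w=np.array([at_z(im,u+.5,v,.062)[:2] for u,v in pr])
k=np.polyfit(w[:,0],w[:,1],1);r=w[:,1]-np.polyval(k,w[:,0]);ok=abs(r)<.005;k=np.polyfit(w[ok,0],w[ok,1],1)
print('yaw',np.degrees(np.arctan(k[0])),ok.sum(),len(ok),'y at x=.547',np.polyval(k,.547),w[0],w[-1])
```

```text
near foot [0.3983 0.0334 0.    ] farfoot [0.5455 0.0029 0.018 ] [0.5454 0.0094 0.005 ]
edge low [0.3784 0.0337 0.034 ] [ 0.5688 -0.001   0.027 ]
wedge tip [ 0.5348 -0.0437  0.002 ] [ 0.5624 -0.048   0.002 ] shoulder top [ 0.5197 -0.1483  0.028 ] [ 0.5465 -0.1518  0.028 ] back [ 0.5128 -0.1963  0.028 ] [ 0.5377 -0.2     0.028 ]
yaw -9.030636979696213 48 48 y at x=.547 0.006424936554089378 [0.54994209 0.0066816 ] [0.4007168  0.02869338]
```

View pics/t3.png

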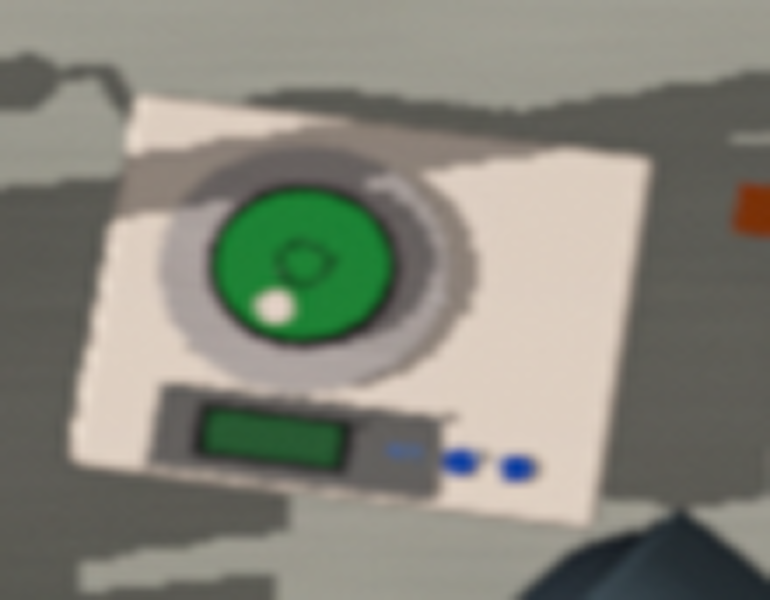

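Emit:
carry_out([
  [[-9,0,0,0,0,0,-0.2],[-9,0,0,0,0,0,-0.2],[-9,0,0,0,0,0,-0.2],[-9,0,0,0,0,0,-0.2],[-9,0,0,0,0,0,-0.2]],
])

```text
clock: 9.32
eef_pos: [0.5267, -0.1804, 0.0906]
orientation: [3.138, 0.006, 1.444]
force: [-0.2, 0.3, 0.4]
gripper_width: 0.0344
```

Emit:
carry_out([
  [[0,0,0,0,0,-0.04,-0.2],[0,0,0,0,0,-0.025,-0.2],[0,0,0,0,0,-0.004,-0.2],[0,0,0,0,0,0,-1],[0,0,0,0,0,0,-1]],
])

```text
clock: 9.95
eef_pos: [0.527, -0.1809, 0.0216]
orientation: [3.14, 0.001, 1.443]
force: [0.5, 1.0, -0.9]
gripper_width: 0.0265
```

```bash
cat >> h.py <<'E'
def level(name,cen=None):
    c=wrist() if name=='wrist' else imaging.camera(name)
    pj=wproj if name=='wrist' else proj; z=.091
    n=200; out=[]
    def rect(x0,y0):
        g=np.mgrid[-50:50:.5,-50:50:.5]/1000
        P=np.c_[x0+g[0].ravel(),y0+g[1].ravel(),np.full(n*n,z)]
        uv=pj(c,P).astype(np.float32).reshape(n,n,2)
        return cv2.remap(c['color'],uv[...,0],uv[...,1],cv2.INTER_CUBIC).astype(int)
    x0,y0=cen if cen is not None else (.51,.162)
    for _ in range(3):
        R=rect(x0,y0); r,g,b=R[...,0],R[...,1],R[...,2]
        green=(((g-r>25)&(g-b>15))).astype(np.uint8)
        cs,_h=cv2.findContours(green,cv2.RETR_EXTERNAL,cv2.CHAIN_APPROX_NONE)
        k=max(cs,key=cv2.contourArea); e=cv2.minEnclosingCircle(cv2.convexHull(k))
        (u,v),rad=e; x0+=(v-100)*.0005; y0+=(u-100)*.0005
    R=rect(x0,y0);yy,xx=np.mgrid[:n,:n]; q=np.hypot(yy-100,xx-100)
    def cen_(w,m): w=np.where(m,w,0).clip(0); return np.array([(w*(yy-100)).sum(),(w*(xx-100)).sum()])/w.sum()*.5,w
    m=q<70
    wb,_=cen_(R[...,0]-90,m)                       # white bubble, red channel
    d=np.hypot(yy-100-wb[0]*2,xx-100-wb[1]*2)
    wr,_=cen_(np.median(R[...,1][m])*.85-R[...,1],(q<35)&(d>20))
    return dict(face=np.round([x0,y0],4),r=round(rad/2,1),bub=wb.round(2),ring=wr.round(2)),R.astype(np.uint8)
E
python3 - <<'E'
from h import *
print(monitor.get_obs()['eef_pos'].round(4),monitor.get_obs()['gripper_width'])
I=[]
for n in('top','scene'):
    a,R=level(n);print(n,a);I.append(cv2.resize(R[::-1,::-1],(400,400)))
save(np.hstack(I),'lev0')
E
```

```text
[ 0.527  -0.1809  0.0216] 0.026461401752006463
top {'face': array([0.5122, 0.1607]), 'r': 40.4, 'bub': array([-21.84,  12.75]), 'ring': array([-0.99,  0.95])}
scene {'face': array([0.5135, 0.157 ]), 'r': 42.5, 'bub': array([-24.22,  13.22]), 'ring': array([ 0.36, -3.83])}
```

View pics/lev0.png

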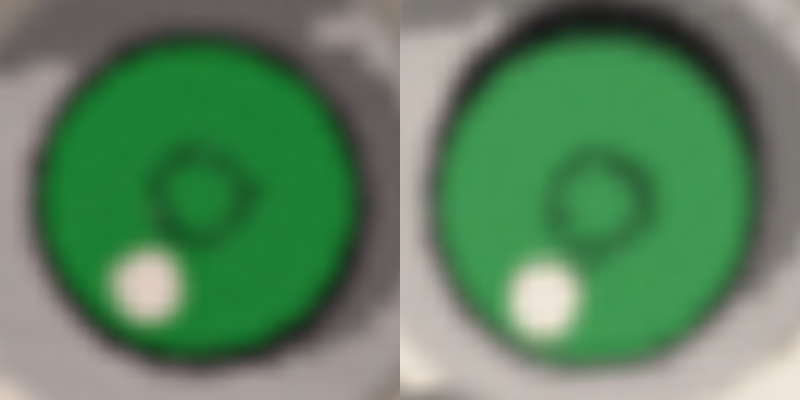

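Emit:
carry_out([
  [[0,0,0,-0.0035,0.005,0,-1],[0,0,0,-0.0005,0.01,0,-1],[0,0,0,0.0015,0.01,0,-1],[0,0,0,0.0015,0.01,0,-1],[0,0,0,0.001,0.01,0,-1]],
])

```text
clock: 10.68
eef_pos: [0.5263, -0.1346, 0.0203]
orientation: [3.142, -0.0, 1.443]
force: [-0.1, 0.4, -1.1]
gripper_width: 0.0267
```

Emit:
carry_out([
  [[0,0,0,0.0005,0.004,0,-1],[0,0,0,0.0005,0.004,0,-1],[0,0,0,0.0005,0.003,0,-1],[0,0,0,0.0005,0.003,0,-1],[0,0,0,0.0005,0.003,0,-1]],
])

```text
clock: 11.3
eef_pos: [0.5287, -0.1184, 0.0203]
orientation: [3.142, 0.0, 1.443]
force: [0.1, -0.7, -2.1]
gripper_width: 0.0269
```

```bash
cat > st.py <<'E'
from h import *
s=monitor.get_obs();print(s['clock'],s['eef_pos'].round(4),s['force'].round(2))
e=np.array([.86,-.5])
for n in('top','scene'):
    a,R=level(n);b=a['bub'];print(n,a,'reading',round(float(b@e),2),'perp',round(float(b@[.5,.86]),2))
E
python3 st.py
```

```text
11.3 [ 0.5287 -0.1184  0.0203] [ 0.13 -0.74 -2.06]
top {'face': array([0.5122, 0.1607]), 'r': 40.4, 'bub': array([-21.85,  12.72]), 'ring': array([-0.94,  0.85])} reading -25.15 perp 0.01
scene {'face': array([0.5135, 0.1571]), 'r': 42.5, 'bub': array([-24.23,  13.17]), 'ring': array([ 0.44, -3.77])} reading -27.42 perp -0.79
```

Emit:
carry_out([
  [[0,0,0,0.0003,0.002,0,-1],[0,0,0,0.0002,0.002,0,-1],[0,0,0,0.0003,0.002,0,-1],[0,0,0,0.0003,0.002,0,-1],[0,0,0,0.0002,0.002,0,-1]],
])

```text
clock: 12.02
eef_pos: [0.5303, -0.11, 0.0207]
orientation: [3.141, 0.004, 1.445]
force: [-1.9, -10.2, 0.0]
gripper_width: 0.0268
```

Emit:
carry_out([
  [[0,0,0,0.0003,0.002,0,-1],[0,0,0,0.0002,0.002,0,-1],[0,0,0,0.0003,0.002,0,-1],[0,0,0,0.0003,0.002,0,-1],[0,0,0,0.0002,0.002,0,-1]],
])

```text
clock: 12.65
eef_pos: [0.5322, -0.1013, 0.0212]
orientation: [3.139, 0.005, 1.444]
force: [-0.8, -11.3, -0.5]
gripper_width: 0.0269
```

```bash
python3 st.py
```

```text
12.65 [ 0.5322 -0.1013  0.0212] [ -0.85 -11.3   -0.47]
top {'face': array([0.5118, 0.1608]), 'r': 40.6, 'bub': array([-17.37,  10.49]), 'ring': array([-0.71, -1.3 ])} reading -20.18 perp 0.34
scene {'face': array([0.5127, 0.1575]), 'r': 42.2, 'bub': array([-20.27,  11.17]), 'ring': array([-3.83, -2.01])} reading -23.02 perp -0.53
```

Emit:
carry_out([
  [[0,0,0,0.0003,0.002,0,-1],[0,0,0,0.0002,0.002,0,-1],[0,0,0,0.0003,0.002,0,-1],[0,0,0,0.0003,0.002,0,-1],[0,0,0,0.0002,0.002,0,-1]],
])

```text
clock: 13.38
eef_pos: [0.5335, -0.0911, 0.021]
orientation: [3.139, 0.005, 1.444]
force: [-0.6, -10.6, -2.1]
gripper_width: 0.0268
```

Emit:
carry_out([
  [[0,0,0,0.0003,0.002,0,-1],[0,0,0,0.0002,0.002,0,-1],[0,0,0,0.0003,0.002,0,-1],[0,0,0,0.0003,0.002,0,-1],[0,0,0,0.0002,0.002,0,-1]],
])

```text
clock: 14.0
eef_pos: [0.5345, -0.0807, 0.0208]
orientation: [3.14, 0.004, 1.444]
force: [-1.3, -9.9, -1.3]
gripper_width: 0.0269
```

```bash
python3 st.py
```

```text
14.0 [ 0.5345 -0.0807  0.0208] [-1.29 -9.92 -1.29]
top {'face': array([0.5108, 0.1617]), 'r': 40.6, 'bub': array([-6.75,  3.95]), 'ring': array([ 2.46, -4.53])} reading -7.78 perp 0.02
scene {'face': array([0.5109, 0.1589]), 'r': 41.5, 'bub': array([-8.82,  4.22]), 'ring': array([ 4.18, -2.76])} reading -9.7 perp -0.78
```

Emit:
carry_out([
  [[0,0,0,0.0003,0.002,0,-1],[0,0,0,0.0002,0.002,0,-1],[0,0,0,0.0003,0.002,0,-1],[0,0,0,0.0003,0.002,0,-1],[0,0,0,0.0002,0.002,0,-1]],
])

```text
clock: 14.72
eef_pos: [0.5356, -0.0705, 0.0206]
orientation: [3.14, 0.004, 1.444]
force: [-1.2, -10.4, -2.2]
gripper_width: 0.0267
```

Emit:
carry_out([
  [[0,0,0,0.0002,0.0015,0,-1],[0,0,0,0,0,0,-1]],
])

```text
clock: 14.98
eef_pos: [0.5357, -0.0687, 0.0205]
orientation: [3.14, 0.003, 1.443]
force: [-0.4, -8.5, -2.8]
gripper_width: 0.0266
```

```bash
cat >> st.py <<'E'
    globals().setdefault('I',[]).append(cv2.resize(R[::-1,::-1],(400,400),interpolation=cv2.INTER_CUBIC))
import sys
if len(sys.argv)>1: save(np.hstack(I),sys.argv[1])
E
python3 st.py lev1
```

```text
14.975 [ 0.5357 -0.0687  0.0205] [-0.41 -8.46 -2.85]
top {'face': array([0.5101, 0.162 ]), 'r': 40.7, 'bub': array([-1.34,  1.35]), 'ring': array([7.98, 6.6 ])} reading -1.83 perp 0.49
scene {'face': array([0.5098, 0.1593]), 'r': 41.3, 'bub': array([-3.43,  1.37]), 'ring': array([ 6.13, -8.19])} reading -3.63 perp -0.54
```

View pics/lev1.png

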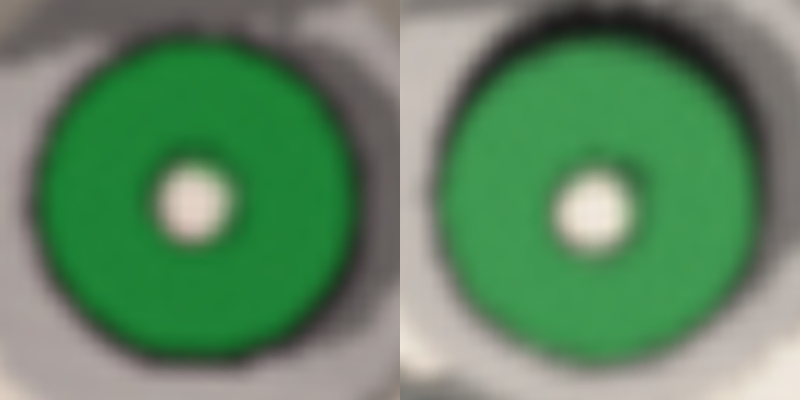

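Emit:
carry_out([
  [[0,0,0,0.0003,0.0015,0,-1],[0,0,0,0.0002,0.0015,0,-1],[0,0,0,0.0002,0.0015,0,-1],[0,0,0,0,0,0,-1]],
])

```text
clock: 15.58
eef_pos: [0.5363, -0.0641, 0.0204]
orientation: [3.141, 0.003, 1.443]
force: [-0.8, -7.1, -2.3]
gripper_width: 0.0269
```

```bash
python3 st.py
```

```text
15.575 [ 0.5363 -0.0641  0.0204] [-0.78 -7.08 -2.33]
top {'face': array([0.5098, 0.1622]), 'r': 40.6, 'bub': array([0.91, 0.09]), 'ring': array([-0.51,  3.65])} reading 0.74 perp 0.53
scene {'face': array([0.5094, 0.1595]), 'r': 41.2, 'bub': array([-1.7 ,  0.05]), 'ring': array([ 3.8 , -1.35])} reading -1.49 perp -0.81
```

Emit:
carry_out([
  [[0,0,0,0,0,0,-0.2],[0,0,0,0,0,0,-0.2],[0,0,0,0,0,0,-0.2],[0,0,0,0,0,0.03,-0.2],[0,0,0,0,0,0.05,-0.2]],
])

```text
clock: 16.3
eef_pos: [0.5345, -0.0618, 0.0994]
orientation: [-3.137, -0.001, 1.443]
force: [1.0, -0.2, 0.2]
gripper_width: 0.0342
```

Emit:
carry_out([
  [[9,0,0,0,-0.02,0.05,-0.2],[9,0,0,0,-0.02,0.05,-0.2],[9,0,0,0,-0.01,0.02,-0.2],[0,0,0,0,0,0,-0.2],[0,0,0,0,0,0,-0.2]],
])

```text
clock: 16.92
eef_pos: [0.5355, -0.1116, 0.2191]
orientation: [-3.075, -0.467, 1.427]
force: [0.8, 0.6, 0.6]
gripper_width: 0.0341
```

```bash
cat >> st.py <<'E'
c=wrist()
for k,z in(('wedge_grip',.014),('foot_spot',0),('level_centre',.091)):
    for r in imaging.tip_of(k,'wrist')[:1]:
        u,v=r['xy'][0]*512,r['xy'][1]*384;print(k,round(r['score'],2),round(u),round(v),wz(c,u,v,z).round(4))
a,R=level('wrist');print(a,a['bub']@e); save(np.hstack([cv2.resize(c['color'],(400,300)),cv2.resize(R[::-1,::-1],(300,300))]),'fin')
E
python3 st.py
```

```text
16.925 [ 0.5355 -0.1116  0.2191] [0.8  0.62 0.59]
top {'face': array([0.5098, 0.1622]), 'r': 40.7, 'bub': array([0.01, 0.53]), 'ring': array([2.66, 5.05])} reading -0.26 perp 0.46
scene {'face': array([0.5096, 0.1595]), 'r': 41.1, 'bub': array([-2.19,  0.26]), 'ring': array([ 2.57, -1.66])} reading -2.01 perp -0.87
wedge_grip 0.73 257 214 [ 0.5341 -0.0675  0.014 ]
foot_spot 0.98 259 155 [0.5451 0.009  0.    ]
level_centre 0.73 212 22 [0.5104 0.16   0.091 ]
{'face': array([0.5097, 0.1562]), 'r': 39.3, 'bub': array([-0.19,  1.53]), 'ring': array([ 0.58, -0.16])} -0.9284
```

View pics/fin.png

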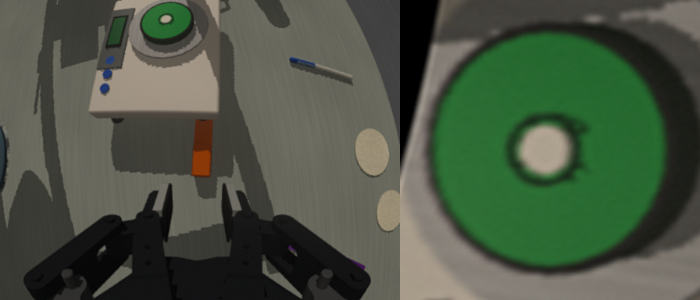

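Emit:
carry_out([
  [[9,0,0,0,0.02,0.02,-0.2],[0,0,0,0,0.02,0,-0.2],[0,0,0,0,0,0,-0.2],[0,0,0,0,0,0,-0.2]],
])

```text
clock: 17.77
eef_pos: [0.5359, -0.072, 0.24]
orientation: [-3.049, -0.621, 1.414]
force: [-0.6, -0.0, -0.4]
gripper_width: 0.0343
```

Run:
```python
from h import *
from scipy.ndimage import map_coordinates as mc
from scipy.optimize import least_squares
a,R=level('wrist');print(a)
b=100+a['bub']*2; G=R.astype(float)
def edge(fn,lo,hi):
    P=[]
    for t in np.linspace(0,2*np.pi,72,endpoint=False):
        r=np.arange(lo,hi,.25);y=b[0]+r*np.sin(t);x=b[1]+r*np.cos(t)
        p=mc(G[...,1],[y,x],order=1) if fn=='dark' else mc(G[...,0],[y,x],order=1)
        i=p.argmin() if fn=='dark' else np.argmin(np.diff(p)); P.append((y[i],x[i]))
    P=np.array(P)
    s=least_squares(lambda q:np.hypot(P[:,0]-q[0],P[:,1]-q[1])-q[2],[*b,20],loss='soft_l1')
    return s.x
w=edge('white',8,22);d=edge('dark',17,36)
print('bubble',(w/2).round(2),'ring',(d/2).round(2),'offset',((w-d)/2)[:2].round(2), 'reading',((w-d)/2)[:2]@[.86,-.5])
save(cv2.resize(R[60:140,60:140][::-1,::-1],(500,500),interpolation=cv2.INTER_CUBIC),'lev2')
```

```text
{'face': array([0.5097, 0.1565]), 'r': 39.3, 'bub': array([-0.22,  1.35]), 'ring': array([ 0.45, -0.33])}
bubble [49.82 51.33  8.32] ring [49.87 51.16 11.11] offset [-0.05  0.17] reading -0.12734339838503558
```

View pics/lev2.png

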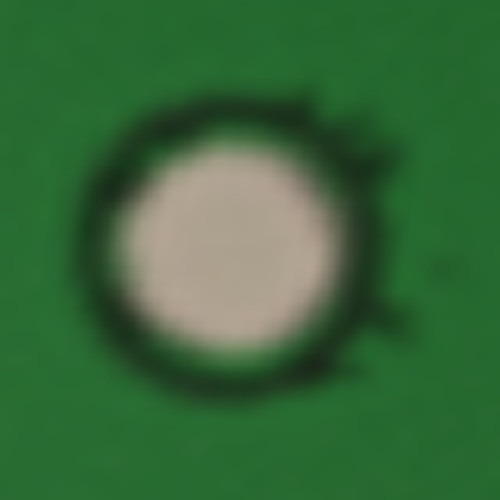

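```bash
python3 -c "
from h import *
print(ticket.finish_job())"
```

```text
the job is handed in; nothing more can be done
None
```

I slid the orange wedge in along the bench from the right until it carried the far right foot and the bubble was in the ring. I then let go, backed the arm clear and handed the job in about 18 s into the 58 s allowed. No verdict was reported.

**Bubble:**
- After release, the close wrist picture shows the bubble inside the ring, about 0.2 mm off centre.
- The top and scene cameras, at about 3 mm per pixel, put it roughly 1 to 2 mm short of level. That disagrees with the wrist picture but is still inside the 2.5 mm limit.
- On release the bubble dropped back by about 0.5 to 1 mm.

**Wedge:**
- From the wrist view, the foot sits within about 2 mm of the wedge's centre line and about 77 mm ahead of the grip centre.
- I pushed in small 1.5 to 2 mm steps. The highest push reading I saw was about 11 N.
- I did not measure the load on the foot or the wedge's tilt directly. The foot load is inferred from the raised bubble holding after release.

**Surroundings:** I saw no other object move, but I did not re-measure their positions at the end.

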